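# Take the temperature of the tall yoghurt jar with the handheld thermometer

### The job

Draw the infrared thermometer out of its charging sleeve, lay it down in the middle of the cork mat and let go, then take it again by its handle. With your grip on the handle, aim its lens squarely at the middle of the paper patch on the taller of the two jars from about 8 cm away, hold it steady there for two seconds, and lay it back flat, screen up, in the middle of the cork mat. Do not shift the jars or any of the other kitchen things.

Things in the scene. Friction and masses are not known exactly. Their poses are not given: they have to be found in the camera images.
- thermometer: white plastic stick thermometer, 170 mm long, 160 g, lying flat. Origin: centre of its underside; x runs along it towards the lens, z up (screen side). Handle: x -85 to 20 mm, 28 wide (y), 24 high. Head: x 20 to 85 mm, 40 wide, 30 high, black screen on top; undersides flush. At the start the handle is in the sleeve, only the head and about 9 mm of handle stick out
- thermometer_grip (a point): middle of the handle, at x -30, z 14 mm of the thermometer
- thermometer_lens (a point): centre of the black lens on the head's end face, at x 85, z 14 mm of the thermometer; it looks along the thermometer's +x
- thermometer_spot (a point): the measuring spot: the point on the lens axis 80 mm in front of the lens, at x 165, z 14 mm of the thermometer
- sleeve: grey plastic charging sleeve, fixed: a tunnel open at its +x end, where the thermometer's handle lies on an 8 mm thick floor. Outside x -56 to 50 mm, 44 wide, 44 high; inside 34 wide, 32 high; a 26 mm wide ledge runs on under the head to x 100. Origin: on the counter under the tunnel; x points out of the mouth. The thermometer comes straight out along x, free after about 95 mm
- mat: cork mat fixed to the counter, 140 (x) by 200 (y) by 4 mm high; origin: centre of its underside, on the counter
- turntable: white plastic turntable, 300 mm across, top 30 mm above the counter, with the two jars on it; it does not turn. Origin: centre of its underside
- jar_tall: the taller jar: square blue-glazed ceramic jar, 96 by 96 mm, 150 high, with a lid and knob on top (182 in all). Origin: centre of its underside. Its -x face, on the robot's side, carries the paper patch. The jars may stand either way round on the turntable: the taller one is meant
- jar_tall_patch (a point): centre of the 50 by 50 mm paper patch on the tall jar's -x face, 85 mm above the jar's foot; the face's outward normal is the jar's -x. A 22 mm wide paper strip runs from the patch up over the rim onto the lid, so that the side it is on can be seen from above
- jar_squat: the shorter jar of the same make, 110 by 110 mm, 85 high (117 with lid and knob), with a patch of its own that is not wanted. Origin: centre of its underside
- steamer_lid: round aluminium steamer lid, 224 mm across, black knob to 60 mm high; origin: centre of its underside; leave alone
- spoon: wooden spoon, 280 mm long, lying along its x; leave alone
- colander: stainless colander, 210 mm across, 85 high, 262 over its two loop handles (along y); origin: centre of its underside; leave alone
- clip_box: clip-on clear plastic container with white lid, 166 by 126 by 67 high; origin: centre of its underside; leave alone
- cup: white cup, 72 mm across, 65 high; origin: centre of its underside; leave alone
- oil: green glass oil bottle, 66 mm across, 210 high; origin: centre of its underside; leave alone
Mind the look-alikes: they are no part of the job. Of the things that look like the thermometer, the middle-sized one is meant. Leave any pink look-alike of the jar_tall alone.

How it is judged:
On the way, in this order (a step that is already met when the one before it is completed fails the run):
1. the thermometer lies flat on the cork mat, its middle within 50 mm of the mat's middle, let go (horizontal distance between thermometer and mat below 0.05 m and height (world z) of thermometer below 0.012 m and angle between thermometer's own z axis and vertical below 0.15 rad and contact force between the fingers and thermometer below 0.05 N and linear speed of thermometer below 0.02 m/s), for 0.2 s.
2. gripped by the handle behind the head, measuring spot within 25 mm of the middle of the tall jar's patch, axis within 0.25 rad of square to it, moving under 0.03 m/s, for 1.8 s (distance between thermometer_spot and jar_tall_patch below 0.025 m and angle between the x axis of thermometer and the x axis of jar_tall, either way round below 0.25 rad and linear speed of thermometer below 0.03 m/s and contact force between the fingers and thermometer above 0.5 N and x of the grasp point in the frame of thermometer below 0.015 m), for 1.8 s.
At the end, for the whole second after the job is handed in: the thermometer lies at rest and released, flat (within 0.15 rad) and screen up, on the cork mat, its middle within 50 mm of the mat's middle (all of step 1 and angular speed of thermometer below 0.2 rad/s); the robot touches nothing.
It fails at once if a jar is shifted by more than 20 mm (distance of any of jar_tall, jar_squat from where it was at the start of the episode above 0.02 m).
It fails at once if another kitchen thing is shifted by more than 30 mm (distance of any of steamer_lid, spoon, colander, clip_box, cup, oil from where it was at the start of the episode above 0.03 m).
It also fails if it takes over 67 s, if anything falls off the work surface, if the arm or the gripper's body presses on something with over 40 N, if the wrist force passes 120 N, or if a joint passes its speed limit or range.

### The arm

A 7-joint arm with a two-finger parallel gripper is mounted at the origin on the work surface. World frame = base frame: x ahead of the robot, y to its left, z up, the work surface at z = 0. Lengths are in m, angles in rad, forces in N, time in s.
With the tool pointing down it reaches from about 0.4 to 0.85 m from the base axis. Payload 10.4 kg.
Tool frame: the origin (TCP) lies between the finger pads; the fingertips stand 19 mm ahead of it and the grasp point (between the pads) is the TCP (manip.tips_ahead is the distance from the TCP to the fingertips, in m); z points along the fingers, y is the line along which they close (so a half turn about z gives the same grasp; the last joint's range is limited). The gripper opens to 85 mm and grips with 20 to 120 N. Pads are 22 mm wide; open, the fingers measure 114 mm over their backs; the gripper's body (76 mm by 85 mm) begins 54 mm behind the grasp point. The pads swing forward as they close: fully open they stand 13 mm farther back than shut.
Start: joints at [1.131, 0.332, -0.065, 1.46, 0.022, 1.35, -0.088], TCP at [0.253, -0.572, 0.222] pointing down, gripper open.
Joint ranges: [-2.6, 2.6], [-0.5, 2.12], [-1.47, 1.34], [0.16, 2.42], [-1.27, 4.41], [0.06, 2.06], [-2.6, 2.6]. Speed limits (rad/s): [2.22, 2.22, 2.79, 2.79, 3.14, 3.14, 3.14].

### API

Orientations are given as a unit quaternion [x, y, z, w].
In Python, from workcell import manip, viewer gives the robot as it stands.
- The arm moves only by the tool arm_command, never from a script. Its argument "series" is text: rows parted by semicolons, each of 5 numbers parted by spaces: the closure, from 0 (fully open) to 1 (shut), then the shift along the tool's x, y, z normalised to -1 to 1, where 1 is 0.4 m, then the turn about the tool's z normalised to -1 to 1, where 1 is 180 degrees. In form: jaw tx ty tz spin; .... A call has exactly 10 rows; each row shifts and turns the commanded pose from where the row before left it, along the tool's axes as they then stand; what a row does not reach is not made up. A row lasts 1/8 s, in which the tool goes at most 62.5 mm and 10.7 degrees, less where a joint would pass 70% of its speed; a pose out of reach is approached as far as the arm can. A call with a number of a shift or a turn outside -1 to 1 is refused whole. A call with a gripper value outside its range is refused whole. The fingers move at their own pace and stop on an object; "newtons" is the grip in N (left out, the last holds). Time passes only in rows, so rows that do not move let the fingers close, or fill a call up. It gives the time, the measured TCP pose, the force, the opening and the grip force at its end, in the units of the state.
- manip.get_obs(): the state, without advancing time (a new reading comes with each control period).
- viewer.camera(name): name is "scene" or "top" or "wrist"; returns a dict with "pixels" (420x560x3 uint8, red, green, blue), "intrinsics" (3x3 intrinsics, pixels), "extrinsics" (4x4, takes a point from world to camera coordinates). Camera axes: x right, y up, looking along -z (the intrinsics and any distortion apply to the point x, -y, -z); pixel columns grow to the right and rows downward; lengths in m; the calibration is good to about 2 mm. A picture is of the moment at which its call begins. There is no depth.
- manip.hand_in(): hands the job in; it is judged then, once.
The state is a dict: "clock": time; "joint_pos": joint angles; "joint_velocities": joint speeds; "tau": joint torques, N m; "position": TCP position; "ee_rot": TCP orientation; "ft_force": force on the tool from outside, world axes, zero at the start; "torque": the same for the moment, N m; "grip_width": opening from 0.0 (shut) to 1.0 (fully open); "grasp_force": force on a finger pad.
Only numpy, scipy, OpenCV 4.12 (cv2) and the standard library are available. Lean on these libraries where they do the work, as an engineer would, in place of code of your own. Each camera call takes 0.05 s, during which the arm holds its last target. There are 200 camera calls.

## Working session

There is one attempt and no reset: what is moved stays moved. The work goes in short steps, Python scripts to look and compute and a tool call to move; the robot and the scene stay as the last step left them, time stands still between calls to the robot, and variables do not carry over. Pictures are saved under pics/ and viewed, at most 10 in all, crops included, and the job is handed in when it is done.

Besides the shell and the picture viewer there is one more tool, called after ">>>" by a JSON object that holds its "method" and its "body". arm_command: Moves the arm, as the interface text tells. Scaled input: -1 to 1 covers 0.4 m each way for a shift and 180 degrees each way for a turn. Its arguments: {"type":"object","properties":{"series":{"type":"string"},"newtons":{"type":"number"}},"required":["series"]}

```bash
mkdir -p pics; ls
python3 - <<'E'
from workcell import manip, viewer
import cv2, json
o=manip.get_obs(); print({k:o[k] for k in("clock","position","ee_rot","grip_width")})
for n in("scene","top"):
    c=viewer.camera(n); cv2.imwrite(f"pics/{n}0.png",c["pixels"][:,:,::-1]); print(n,c["intrinsics"],c["extrinsics"], [k for k in c])
E
```

```text
pics
{'clock': 0.0, 'position': array([ 0.25287881, -0.57112401,  0.2207263 ]), 'ee_rot': array([ 9.78362509e-01,  2.06896820e-01, -1.63706556e-04, -6.92769250e-04]), 'grip_width': 0.9978945929979041}
scene [[463.29432408   0.         271.02900334]
 [  0.         463.29432408 201.22348572]
 [  0.           0.           1.        ]] [[ 0.81446651  0.58012365  0.01004265 -0.39514164]
 [-0.33411803  0.45479491  0.82554632  0.11243273]
 [ 0.4743516  -0.67573527  0.56424499 -1.75690427]
 [ 0.          0.          0.          1.        ]] ['pixels', 'intrinsics', 'extrinsics']
top [[478.79519913   0.         275.44710313]
 [  0.         478.79519913 209.80838196]
 [  0.           0.           1.        ]] [[ 0.00705419 -0.99997194  0.00252159 -0.0374485 ]
 [ 0.99744637  0.00721554  0.07105403 -0.4974034 ]
 [-0.07107024  0.00201392  0.99746928 -1.56334342]
 [ 0.          0.          0.          1.        ]] ['pixels', 'intrinsics', 'extrinsics']
```

View pics/top0.png

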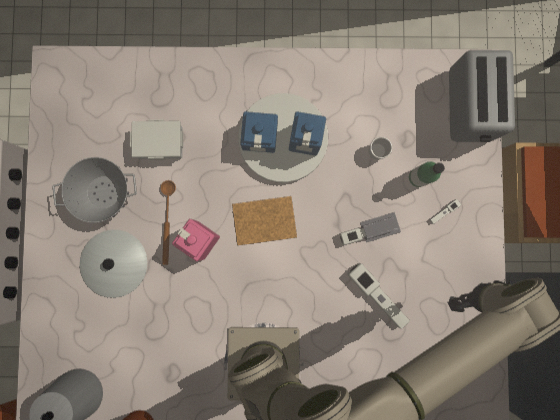

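View pics/scene0.png

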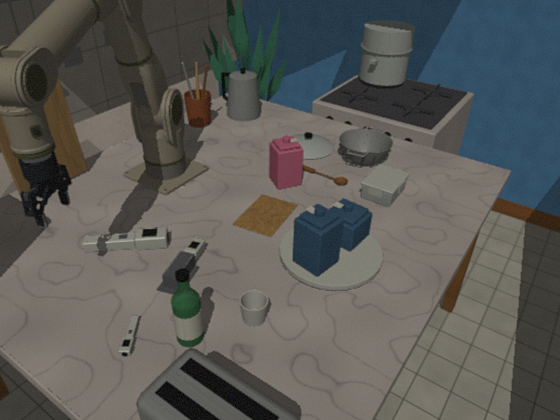

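Top view (up is +x, left is +y): the sleeve is at (381,227) with a white head sticking out at (352,236), the mat is at (265,220), and the blue jars are at (260,132) and (307,132). The scene view shows the nearer jar at (318,238), on the -y side, as the taller one.

Could be taken for the thermometer: a large stick at (378,295), a small one at (445,211), and the middle one in the sleeve at (352,236), which I choose. Could be taken for the tall jar: the squat jar at (260,132) and a pink one at (195,240). I'll check both choices in one crop.

```bash
cat > h.py <<'E'
from workcell import manip, viewer
import numpy as np, cv2
def cast(c,px,z):
    K,E=c["intrinsics"],c["extrinsics"]; R,t=E[:3,:3],E[:3,3]
    px=np.atleast_2d(np.asarray(px,float)); d=np.c_[(px-K[[0,1],[2,2]])/K[0,0],np.ones(len(px))]*[1,-1,-1]
    o=-R.T@t; d=d@R; return o+d*((z-o[2])/d[:,2])[:,None]
def proj(c,p):
    q=np.atleast_2d(p)@c["extrinsics"][:3,:3].T+c["extrinsics"][:3,3]
    return np.c_[q[:,0]/-q[:,2],-q[:,1]/-q[:,2]]*c["intrinsics"][0,0]+c["intrinsics"][:2,2]
def blob(mask,near):
    cs,_=cv2.findContours(mask.astype(np.uint8),cv2.RETR_EXTERNAL,cv2.CHAIN_APPROX_NONE)
    cs=[k for k in cs if cv2.contourArea(k)>40]
    return max(cs,key=lambda k:cv2.pointPolygonTest(k,near,True))
def rect(c,k,z):
    """min-area rectangle of a contour cast on plane z: centre, sides mm, angle of long side (deg)"""
    p=cast(c,k.reshape(-1,2),z)[:,:2]
    (x,y),(w,h),a=cv2.minAreaRect((p*1000).astype(np.float32))
    if w<h: w,h,a=h,w,a+90
    return np.round([x,y,w,h,(a+90)%180-90],1)
E
python3 - <<'E'
from h import *
c=viewer.camera("top"); im=c["pixels"]; hsv=cv2.cvtColor(im,cv2.COLOR_RGB2HSV)
cv2.imwrite("pics/crop1.png",cv2.resize(im[100:280,230:470,::-1],None,fx=3,fy=3,interpolation=cv2.INTER_CUBIC))
np.set_printoptions(suppress=True)
for n,p in dict(mat=(265,220),sleeve=(385,226),head=(345,237),scr=(350,237),marble=(330,260),jarL=(255,120),jarR=(310,118),strip=(308,134)).items(): print(n,hsv[p[1],p[0]])
H,S,V=[hsv[...,i].astype(int) for i in range(3)]
k=blob((H>8)&(H<25)&(S>90)&(V>90),(265,220)); print("mat",rect(c,k,.004))
k=blob((H>95)&(H<125)&(S>90),(255,120)); print("L",rect(c,k,.115),rect(c,k,.18))
k=blob((H>95)&(H<125)&(S>90),(310,118)); print("R",rect(c,k,.18),rect(c,k,.115))
E
```

```text
mat [ 17 128 152]
sleeve [ 13  20 115]
head [ 22  31 188]
scr [17 27 66]
marble [ 14  35 181]
jarL [104  84 109]
jarR [105  75 112]
strip [ 21  32 192]
mat [463.5   3.8 198.6 139.  -82. ]Traceback (most recent call last):
  File "<stdin>", line 8, in <module>
  File "h.py", line 13, in blob
    return max(cs,key=lambda k:cv2.pointPolygonTest(k,near,True))
ValueError: max() iterable argument is empty
```

View pics/crop1.png

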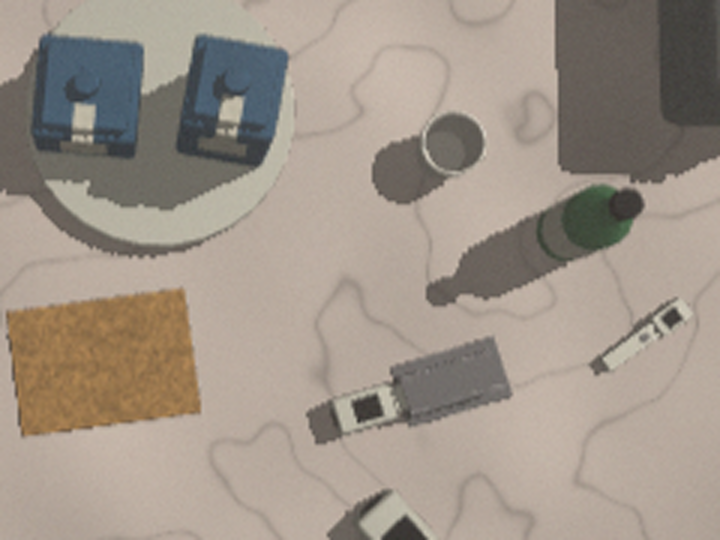

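The crop confirms the middle-sized stick: its white head with the screen at crop (368,407) sits at the sleeve mouth (395,400). The sleeve body runs to (510,365). Each blue jar has a strip towards -x, and the right one is slightly turned. The small stick at (640,335) and the large one at (400,515) stay out of it. Next I'll measure the jars, the sleeve and the head.

Run:
```python
from h import *
np.set_printoptions(suppress=True)
c=viewer.camera("top"); im=c["pixels"]; hsv=cv2.cvtColor(im,cv2.COLOR_RGB2HSV)
H,S,V=[hsv[...,i].astype(int) for i in range(3)]
blue=(H>95)&(H<125)&(S>50)
for n,p in (("L",(255,120)),("R",(310,118))):
    m=(blue&(V>85)).astype(np.uint8); m=cv2.morphologyEx(m,cv2.MORPH_CLOSE,np.ones((3,3)))
    k=cv2.convexHull(blob(m,p))
    print(n,V[p[1]-6:p[1]+42:2,p[0]],[rect(c,k,z) for z in(.115,.18)], cv2.boundingRect(k))
sl=(V<135)&(V>95)&(S<40)
k=blob(sl,(385,226)); print("sleeve",rect(c,k,.044),cv2.boundingRect(k))
hd=((V>160)&(S<45)|(V<85))
b=cv2.cvtColor(im,cv2.COLOR_RGB2LAB).astype(int)
print(V[236,328:372]); print(S[236,328:372]); print(V[220:250,345]);print(S[220:250,345])
s=viewer.camera("scene"); hs=cv2.cvtColor(s["pixels"],cv2.COLOR_RGB2HSV)
cv2.imwrite("pics/jars.png",cv2.resize(np.hstack([s["pixels"][180:290,270:400],im[95:205,235:345]])[:,:,::-1],None,fx=3,fy=3,interpolation=cv2.INTER_CUBIC))
```

```text
L [111 113 111 112 110 104 103 104  72  71 140 187 191 190 163 111 160  93
  86 105 109 111 112 113] [array([742.8,  19.7, 107. , 104.4,  85.6]), array([727.1,  17.5, 102.3,  99.8,  85.6])] (241, 112, 36, 36)
R [183 117 110 111 109 108 110 113 114  87 142 185 168 146 107  78  93  69
  90  96  72  70 107 113] [array([ 746. , -133.9,   95.7,   94.5,   80. ]), array([ 730.2, -129.3,   91.5,   90.4,   80. ])] (292, 112, 34, 35)
sleeve [ 437.6 -357.5  149.4   67.5  -73.4] (355, 213, 46, 30)
[184 182 184 185 181 135 136 105 106 105 108 100  79 107 177 187 188 187
 188 165  63  67  64  67  65  63  64  66  66 124 191 191 190 182 149 138
  95  91  89 115 119 122 120 128]
[36 36 37 36 34 34 38 41 31 39 38 33 26 26 26 29 27 29 26 28 36 30 24 30
 35 32 24 46 15 23 27 29 27 28 27 31 24 31 20 24 21 19 17 16]
[181 182 182 180 181 182 182 180 182 181 180 150 167 186 187 187 187 188
 186 185 189 184 183 177 125 163 183 183 176 173]
[37 34 36 37 38 35 36 37 38 35 34 31 31 29 27 29 29 30 30 26 28 26 26 26
 27 34 36 38 36 35]
```

View pics/jars.png

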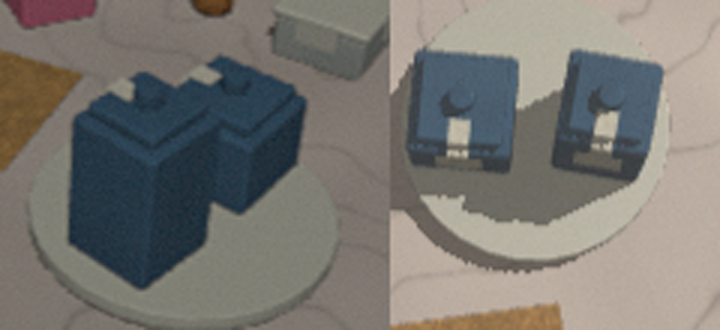

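The left half (scene) shows the near jar, top at crop (150,100), clearly taller than the one behind it. It is the right jar in the top view, at crop (615,105), and its strip runs down to (600,160) on the -x side.

Run:
```python
from h import *
np.set_printoptions(suppress=True,precision=4)
c=viewer.camera("top"); im=c["pixels"]; hsv=cv2.cvtColor(cv2.medianBlur(im,3),cv2.COLOR_RGB2HSV)
H,S,V=[hsv[...,i].astype(int) for i in range(3)]
m=((S<33)&(V>150)); m[:,:337]=0;m[:,366:]=0;m[:222]=0;m[250:]=0
k=cv2.convexHull(blob(m,(345,237))); print("head",rect(c,k,.038),cv2.boxPoints(cv2.minAreaRect(k)))
d=(V<80); d[:,:345]=0;d[:,360:]=0;d[:225]=0;d[248:]=0
k=blob(d,(352,236)); print("screen",rect(c,k,.038))
m=(S<26)&(V>95)&(V<140); m[:,:358]=0;m[:,405:]=0;m[:205]=0;m[245:]=0
k=blob(cv2.morphologyEx(m.astype(np.uint8),cv2.MORPH_OPEN,np.ones((3,3))),(380,227)); print("sleeve",rect(c,k,.044))
print("sleeve corners",cast(c,[(360.7,222),(393.3,212.7),(400,231.7),(367.7,241.7)],.044)[:,:2])
print("knob",cast(c,[(306.7,127.7)],.205))
s=viewer.camera("scene")
# scene check of the rim height: nearest corner of tall jar rim / base in scene crop
print("scene corner foot",cast(s,[(270+145/3,180+287/3)],.03),"rim",cast(s,[(270+148/3,180+165/3)],.18))
R=np.array([[.985,.174],[-.174,.985]]); J=np.array([.730,-.129])
print("pred knob px",proj(c,[*J,.205]),"patch px",proj(c,[*(J+R@[-.048,0]),.115]))
```

```text
head [ 414.5 -282.    63.    42.5  -73. ] [[340.4863 231.9541]
 [359.0184 226.3945]
 [362.789  238.9633]
 [344.2569 244.5229]]Traceback (most recent call last):
  File "<stdin>", line 8, in <module>
  File "h.py", line 13, in blob
    return max(cs,key=lambda k:cv2.pointPolygonTest(k,near,True))
ValueError: max() iterable argument is empty
```

Run:
```python
from h import *
np.set_printoptions(suppress=True,precision=4)
c=viewer.camera("top"); im=c["pixels"]; hsv=cv2.cvtColor(cv2.medianBlur(im,3),cv2.COLOR_RGB2HSV)
H,S,V=[hsv[...,i].astype(int) for i in range(3)]
m=(S<27)&(V>95)&(V<140); m[:,:358]=0;m[:,405:]=0;m[:205]=0;m[245:]=0
k=blob(cv2.morphologyEx(m.astype(np.uint8),cv2.MORPH_OPEN,np.ones((3,3))),(380,227)); print("sleeve",rect(c,k,.044))
print("sleeve corners",cast(c,[(360.7,222),(393.3,212.7),(400,231.7),(367.7,241.7)],.044)[:,:2])
print("knob",cast(c,[(306.7,127.7)],.205))
s=viewer.camera("scene")
print("scene corner foot",cast(s,[(270+145/3,180+287/3)],.03),"rim",cast(s,[(270+148/3,180+165/3)],.18))
R=np.array([[.985,.174],[-.174,.985]]); J=np.array([.730,-.129])
print("pred knob px",proj(c,[*J,.205]),"patch px",proj(c,[*(J+R@[-.048,0]),.115]))
o=manip.get_obs(); from scipy.spatial.transform import Rotation as Ro
print(o["position"],Ro.from_quat(o["ee_rot"]).as_matrix(),o["clock"])
```

```text
sleeve [ 443.  -373.6  114.7   67.9  -72.8]
sleeve corners [[ 0.4582 -0.3106]
 [ 0.4891 -0.4167]
 [ 0.4276 -0.4377]
 [ 0.3946 -0.3329]]
knob [[ 0.7275 -0.1239  0.205 ]]
scene corner foot [[ 0.7696 -0.1792  0.03  ]] rim [[ 0.7697 -0.1943  0.18  ]]
pred knob px [[308.4348 126.8872]] patch px [[303.6818 148.7762]]
[ 0.253  -0.5715  0.2214] [[ 0.9144  0.4049 -0.    ]
 [ 0.4049 -0.9144  0.0001]
 [-0.     -0.0001 -1.    ]] 0.4
```

>>> {"method": "arm_command", "body": {"series": "0.3 0.0824 -0.0592 0 0;0.3 0.0824 -0.0592 0 0;0.3 0.0824 -0.0592 0 0;0.3 0.0824 -0.0592 0 0;0.3 0.0824 -0.0592 0 0;0.3 0.0824 -0.0592 0 0;0.3 0.0824 -0.0592 0 0;0.3 0.0824 -0.0592 0 0;0.3 0 0 0 -0.0577;0.3 0 0 0 -0.0577", "newtons": 60}}

```text
clock: 1.65
position: [0.4177, -0.291, 0.2217]
ee_rot: [0.924, 0.383, 0.0, 0.0]
ft_force: [-0.2, -0.4, 0.1]
grip_width: 0.703
grasp_force: 0.0
```

>>> {"method": "arm_command", "body": {"series": "0.3 0 0 0 -0.0577;0.3 0 0 0 -0.0577;0.3 0 0 0 -0.0577;0.3 0 0 0 -0.0577;0.3 0 0 0 -0.0577;0.3 0 0 0 -0.0577;0.3 0 0 0.08 0;0.3 0 0 0.08 0;0.3 0 0 0.08 0;0.3 0 0 0 0"}}

```text
clock: 2.9
position: [0.4161, -0.2907, 0.1238]
ee_rot: [0.595, 0.804, -0.0, -0.002]
ft_force: [0.9, 0.4, 0.7]
grip_width: 0.7
grasp_force: 0.0
```

```bash
cat > st.py <<'E'
from h import *
from scipy.spatial.transform import Rotation as Ro
np.set_printoptions(suppress=True,precision=4)
def state():
    o=manip.get_obs(); M=Ro.from_quat(o["ee_rot"]).as_matrix()
    print("t",round(o["clock"],2),"p",o["position"],"heading",np.degrees(np.arctan2(M[1,0],M[0,0])).round(1),"tilt",np.degrees(np.arccos(-M[2,2])).round(2),"w",round(o["grip_width"],3),"gf",round(o["grasp_force"],2),"j",o["joint_pos"],"tips",manip.tips_ahead)
    return o,M
def go(x,y,z):
    o,M=state(); print("shift/0.4 in tool axes",(M.T@(np.array([x,y,z])-o["position"])/.4).round(4))
E
python3 - <<'E'
from st import *
go(.4175,-.2915,.026)
c=viewer.camera("top"); im=c["pixels"]
w=viewer.camera("wrist"); cv2.imwrite("pics/w1.png",w["pixels"][:,:,::-1])
print(proj(w,[[.4145,-.282,.038],[.4145-.0095,-.282+.031,.038]]))
E
```

```text
t 2.9 p [ 0.4161 -0.2907  0.1238] heading 107.0 tilt 0.23 w 0.7 gf 0.0 j [ 0.8516  0.1825 -0.3623  1.8693  0.0713  1.1065  0.7589] tips 0.019
shift/0.4 in tool axes [-0.0037  0.0033  0.2444]
[[281.6123 199.2575]
 [281.5973 161.2847]]
```

View pics/w1.png

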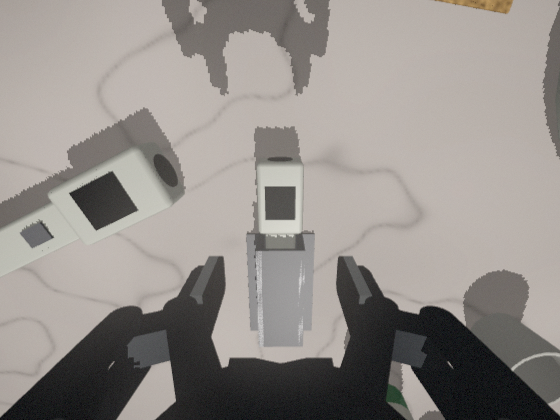

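The wrist view shows the head straight ahead at (280,199), against a predicted (281.6,199.3), and its axis is aligned with the tool. The large stick at (110,200) is clear. Next: down and grip.

>>> {"method": "arm_command", "body": {"series": "0.3 0 0.0025 0.06 0;0.3 0 0 0.06 0;0.3 0 0 0.06 0;0.3 0 0 0.04 0;0.3 0 0 0.024 0;0.3 0 0 0 0;0.8 0 0 0 0;0.8 0 0 0 0;0.8 0 0 0 0;0.8 0 0 0 0", "newtons": 50}}

```text
clock: 4.25
position: [0.4187, -0.2916, 0.0285]
ee_rot: [0.595, 0.804, -0.0, 0.0]
ft_force: [-1.4, -0.0, 5.1]
grip_width: 0.202
grasp_force: 3.1
```

>>> {"method": "arm_command", "body": {"series": "0.8 0 0 0 0;0.8 0 0 0 0;0.8 0 0 0 0;0.8 0 0 0 0;0.8 0 0 0 0;0.8 0 0 0 0;0.8 0 0 0 0;0.8 0 0 0 0;0.8 0 0 0 0;0.8 0 0 0 0"}}

```text
clock: 5.5
position: [0.4187, -0.2916, 0.0285]
ee_rot: [0.595, 0.804, -0.0, 0.0]
ft_force: [-1.7, -0.1, 6.1]
grip_width: 0.198
grasp_force: 3.1
```

Run:
```python
from st import *
state()
w=viewer.camera("wrist"); t=viewer.camera("top")["pixels"][160:320,300:440]
cv2.imwrite("pics/w2.png",np.hstack([cv2.resize(w["pixels"],(400,300)),cv2.resize(t,(400,300))])[:,:,::-1])
```

```text
t 5.5 p [ 0.4187 -0.2916  0.0285] heading 107.0 tilt 0.06 w 0.198 gf 3.07 j [ 0.83    0.3092 -0.3503  1.9467  0.1334  0.9068  0.7088] tips 0.019
```

View pics/w2.png

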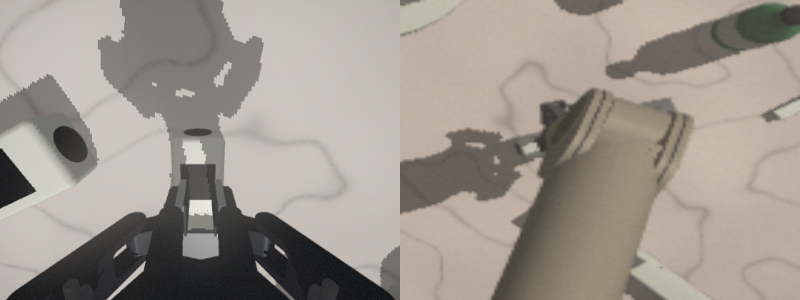

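>>> {"method": "arm_command", "body": {"series": "0.3 0 0 0 0;0.3 0 0 0 0;0.3 0 0 0 0;0.3 0 0 0 0;0.3 0 0 0 0;0.3 0 0 0 0;0.3 0 0 0 0;0.3 0 0 0 0;0.3 0 0 0 0;0.3 0 0 0 0"}}

```text
clock: 6.85
position: [0.4185, -0.2912, 0.0279]
ee_rot: [0.595, 0.804, 0.0, 0.0]
ft_force: [0.3, 0.2, 0.5]
grip_width: 0.702
grasp_force: 0.0
```

Run:
```python
from st import *
o,_=state(); print(o["ft_force"])
w=viewer.camera("wrist"); s=viewer.camera("scene")["pixels"][200:300,130:250]
cv2.imwrite("pics/w3.png",np.hstack([cv2.resize(w["pixels"],(400,300)),cv2.resize(s,(400,300),interpolation=cv2.INTER_CUBIC)])[:,:,::-1])
```

```text
t 6.85 p [ 0.4185 -0.2912  0.0279] heading 107.0 tilt 0.01 w 0.702 gf 0.0 j [ 0.8299  0.3099 -0.3503  1.9474  0.1333  0.9063  0.7087] tips 0.019
[0.3072 0.2462 0.472 ]
```

View pics/w3.png

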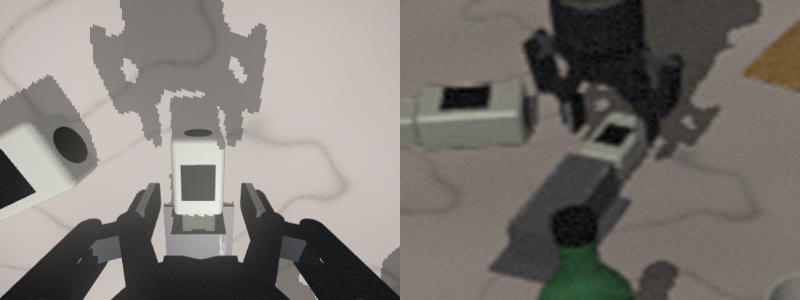

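The wrist half shows the open fingertips at about (150,187) and (248,187) beside the rear of the head at (198,205). The scene half shows the left tip at (570,125), apparently hanging above the counter. I'll triangulate the tip's height.

Run:
```python
from st import *
w=viewer.camera("wrist"); s=viewer.camera("scene")
def tri(pw,ps):
    a0,a1=cast(w,[pw],.3)[0],cast(w,[pw],0)[0]; b0,b1=cast(s,[ps],.3)[0],cast(s,[ps],0)[0]
    d,e=a1-a0,b1-b0; u,v=np.linalg.lstsq(np.c_[d,-e],b0-a0,rcond=None)[0]
    P,Q=a0+u*d,b0+v*e; print((P+Q)/2,"gap",np.linalg.norm(P-Q).round(4))
tri((212,260),(181,241.7)); tri((346,260),(130+255*.3,200+140/3))
print("head top far corners at .038:",cast(w,[(244,193),(312,193),(244,301),(312,301)],.038))
print("wrist cam pos",-w["extrinsics"][:3,:3].T@w["extrinsics"][:3,3])
o,M=state(); T=o["position"]
for s_ in(-1,1):
    for zt in(0,.01,.019): print(s_,zt,proj(w,T+M@[0,s_*.03,zt]))
```

```text
[ 0.3786 -0.2999  0.038 ] gap 0.0054
[ 0.4509 -0.2754  0.0393] gap 0.0027
head top far corners at .038: [[ 0.3879 -0.2566  0.038 ]
 [ 0.4206 -0.2466  0.038 ]
 [ 0.4041 -0.3184  0.038 ]
 [ 0.4412 -0.3071  0.038 ]]
wrist cam pos [ 0.3939 -0.2138  0.1799]
t 7.05 p [ 0.4184 -0.2913  0.0279] heading 107.0 tilt 0.0 w 0.7 gf 0.0 j [ 0.8299  0.3099 -0.3503  1.9473  0.1334  0.9064  0.7087] tips 0.019
-1 0 [[230.1229 258.4177]]
-1 0.01 [[232.7813 250.6043]]
-1 0.019 [[234.9443 244.2473]]
1 0 [[333.5836 258.3608]]
1 0.01 [[330.7654 250.55  ]]
1 0.019 [[328.4725 244.1952]]
```

>>> {"method": "arm_command", "body": {"series": "0.3 0 0 0.01 0;0.3 0 0 0.01 0;0.3 0 0 0.01 0;0.3 0 0 0.01 0;0.3 0 0 0 0;0.3 0 0 0 0;0.3 0 0 0 0;0.3 0 0 0 0;0.3 0 0 0 0;0.3 0 0 0 0"}}

```text
clock: 8.3
position: [0.4184, -0.2913, 0.0119]
ee_rot: [0.595, 0.804, -0.0, 0.0]
ft_force: [0.1, -0.0, -0.0]
grip_width: 0.696
grasp_force: 0.0
```

Run:
```python
from st import *
o,M=state();print(o["ft_force"])
w=viewer.camera("wrist"); s=viewer.camera("scene")["pixels"][195:295,130:250]
cv2.imwrite("pics/w4.png",np.hstack([cv2.resize(w["pixels"][120:330,140:420],(400,300)),cv2.resize(s,(400,300),interpolation=cv2.INTER_CUBIC)])[:,:,::-1])
```

```text
t 8.3 p [ 0.4184 -0.2913  0.0119] heading 107.0 tilt 0.01 w 0.696 gf 0.0 j [ 0.8249  0.3346 -0.3458  1.9566  0.1457  0.874   0.6991] tips 0.019
[ 0.1265 -0.0282 -0.0455]
```

View pics/w4.png

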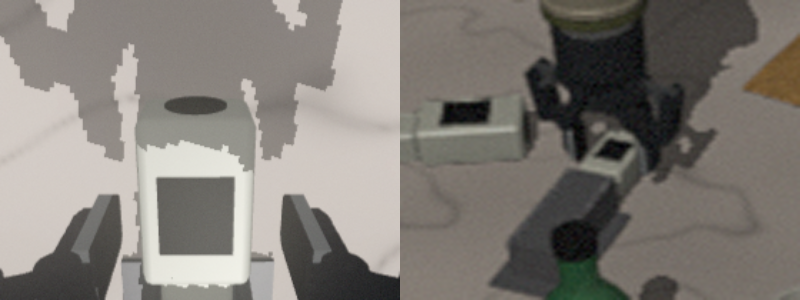

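The wrist crop shows the pads at (110,230) and (292,230) straddling the head, screen at (195,215). The scene half shows the tips now down beside it, with no contact force. Closing.

>>> {"method": "arm_command", "body": {"series": "1 0 0 0 0;1 0 0 0 0;1 0 0 0 0;1 0 0 0 0;1 0 0 0 0;1 0 0 0 0;1 0 0 0 0;1 0 0 0 0;1 0 0 0 0;1 0 0 0 0", "newtons": 50}}

```text
clock: 9.65
position: [0.4186, -0.2914, 0.0122]
ee_rot: [0.595, 0.804, -0.0, 0.0]
ft_force: [-1.2, 0.7, 5.7]
grip_width: 0.457
grasp_force: 51.2
```

Gripped at 39 mm with 51 N. Drawing it out along the tool's +x.

>>> {"method": "arm_command", "body": {"series": "1 0 0 -0.005 0;1 0.02 0 0 0;1 0.035 0 0 0;1 0.035 0 0 0;1 0.035 0 0 0;1 0.035 0 0 0;1 0.035 0 0 0;1 0.035 0 0 0;1 0.035 0 0 0;1 0.035 0 0 0"}}

```text
clock: 10.9
position: [0.3831, -0.1756, 0.0139]
ee_rot: [0.595, 0.804, -0.0, 0.0]
ft_force: [0.1, 0.7, -2.0]
grip_width: 0.45
grasp_force: 50.4
```

Run:
```python
from st import *
go(.4635+.042*np.cos(np.radians(-10)),.0038+.042*np.sin(np.radians(-10)),.09)
print(manip.get_obs()["ft_force"],manip.get_obs()["torque"])
```

```text
t 10.9 p [ 0.3831 -0.1756  0.0139] heading 107.0 tilt 0.01 w 0.45 gf 50.44 j [ 0.7351  0.1667 -0.4328  2.1661  0.0949  0.826   0.5394] tips 0.019
shift/0.4 in tool axes [ 0.3227  0.4166 -0.1902]
[ 0.1262  0.6844 -2.0059] [ 0.1071  0.0373 -0.0295]
```

>>> {"method": "arm_command", "body": {"series": "1 0 0 -0.05 0;1 0 0 -0.07 0;1 0 0 -0.07 0;1 0.0461 0.0595 0 0;1 0.0461 0.0595 0 0;1 0.0461 0.0595 0 0;1 0.0461 0.0595 0 0;1 0.0461 0.0595 0 0;1 0.0461 0.0595 0 0;1 0.0461 0.0595 0 0"}}

```text
clock: 12.15
position: [0.5052, -0.0032, 0.0898]
ee_rot: [0.595, 0.804, -0.0, 0.0]
ft_force: [0.4, 0.6, -1.4]
grip_width: 0.459
grasp_force: 50.6
```

>>> {"method": "arm_command", "body": {"series": "1 0 0 0 0.058;1 0 0 0 0.058;1 0 0 0 0.058;1 0 0 0 0.058;1 0 0 0 0.058;1 0 0 0 0.058;1 0 0 0 0.058;1 0 0 0 0.058;1 0 0 0 0.058;1 0 0 0 0.058"}}

```text
clock: 13.4
position: [0.5048, -0.0039, 0.0898]
ee_rot: [1.0, 0.019, -0.0, -0.0]
ft_force: [0.5, 0.1, -1.9]
grip_width: 0.451
grasp_force: 50.6
```

>>> {"method": "arm_command", "body": {"series": "1 0 0 0 0.058;1 0 0 0 0.012;1 0 0 0.03 0;1 0 0 0.03 0;1 0 0 0.03 0;1 0 0 0.02 0;1 0 0 0.02 0;1 0 0 0.02 0;1 0 0 0 0;1 0 0 0 0"}}

```text
clock: 14.65
position: [0.5053, -0.0044, 0.0301]
ee_rot: [0.996, -0.087, 0.0, 0.0]
ft_force: [0.5, 0.1, -0.9]
grip_width: 0.45
grasp_force: 50.7
```

Run:
```python
from st import *
go(.4635+.042*np.cos(np.radians(-10)),.0038+.042*np.sin(np.radians(-10)),.01)
print(manip.get_obs()["ft_force"],manip.get_obs()["torque"])
w=viewer.camera("wrist"); t=viewer.camera("scene")["pixels"][140:290,180:380]
cv2.imwrite("pics/w5.png",np.hstack([cv2.resize(w["pixels"],(400,300)),cv2.resize(t,(400,300),interpolation=cv2.INTER_CUBIC)])[:,:,::-1])
```

```text
t 14.65 p [ 0.5053 -0.0044  0.0301] heading -10.0 tilt 0.03 w 0.45 gf 50.74 j [ 0.2315  0.2975 -0.3506  1.9576  0.1283  0.9072 -1.9299] tips 0.019
shift/0.4 in tool axes [-0.0015 -0.002   0.0503]
[ 0.4725  0.0999 -0.9198] [-0.0175 -0.1025 -0.0252]
```

View pics/w5.png

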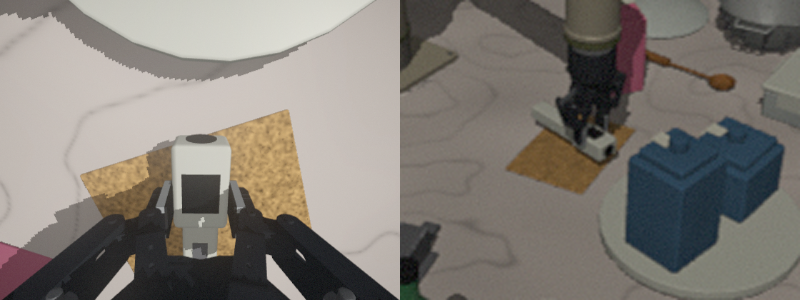

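The thermometer hangs level over the mat: head at (200,185) in the wrist half, stick along the jar direction at (575,130) in the scene half. Lowering it to the mat.

>>> {"method": "arm_command", "body": {"series": "1 0 0 0.012 0;1 0 0 0.012 0;1 0 0 0.012 0;1 0 0 0.008 0;1 0 0 0.006 0;1 0 0 0.003 0;1 0 0 0 0;1 0 0 0 0;0.5 0 0 0 0;0.3 0 0 0 0"}}

```text
clock: 16.0
position: [0.5053, -0.0044, 0.0089]
ee_rot: [0.996, -0.087, 0.0, 0.0]
ft_force: [0.0, 0.4, -0.3]
grip_width: 0.695
grasp_force: 0.0
```

>>> {"method": "arm_command", "body": {"series": "0.3 0 0 0 0;0.3 0 0 0 0;0.3 0 0 0 0;0.3 0 0 0 0;0.3 0 0 -0.04 0;0.3 0 0 -0.06 0;0.3 0 0 -0.06 0;0.3 0 0 -0.06 0;0.3 0 0 -0.06 0;0.3 -0.04 0 0 0"}}

```text
clock: 17.25
position: [0.4911, -0.0015, 0.1238]
ee_rot: [0.996, -0.088, 0.002, -0.0]
ft_force: [-0.3, 0.3, -0.4]
grip_width: 0.697
grasp_force: 0.0
```

Run:
```python
from st import *
o,M=state()
w=viewer.camera("wrist"); im=w["pixels"]
hsv=cv2.cvtColor(cv2.medianBlur(im,3),cv2.COLOR_RGB2HSV); H,S,V=[hsv[...,i].astype(int) for i in range(3)]
exp=np.array([[.4635,.0038]]); a=np.radians(-10); u=np.array([np.cos(a),np.sin(a)])
P=lambda x,z: proj(w,[*(exp[0]+x*u),z])[0]
print("exp px: screen",P(.05,.034),"handle",P(-.03,.028),"tail",P(-.085,.028))
m=(S<60)&(V>110); k=blob(m,tuple(map(float,P(.03,.034)))); print(rect(w,k,.034),cv2.boundingRect(k))
cv2.imwrite("pics/w6.png",cv2.resize(im[:,:,::-1],(400,300)))
t=viewer.camera("top"); cv2.imwrite("pics/t6.png",t["pixels"][:,:,::-1])
# dark screen/lens
d=(V<75)&(S<90); n,l,st_,ce=cv2.connectedComponentsWithStats(d.astype(np.uint8))
for i in range(1,n):
    if 150<st_[i,4]<8000: print("dark",st_[i],ce[i],cast(w,[ce[i]],.034)[0][:2])
```

```text
t 17.25 p [ 0.4911 -0.0015  0.1238] heading -10.0 tilt 0.27 w 0.697 gf 0.0 j [ 0.2561  0.1405 -0.3697  1.9162  0.0576  1.0902 -1.8827] tips 0.019
exp px: screen [280.0589 183.3589] handle [280.2126 264.0069] tail [280.2931 312.5302]
[474.1 -49.3 603.1 371.9  69.8] (0, 0, 560, 415)
```

Run:
```python
from st import *
w=viewer.camera("wrist"); im=w["pixels"]
hsv=cv2.cvtColor(cv2.medianBlur(im,3),cv2.COLOR_RGB2HSV); H,S,V=[hsv[...,i].astype(int) for i in range(3)]
print("col280 V",V[130:330:5,280]);print("col280 S",S[130:330:5,280])
for r in (185,250): print(r,"S",S[r,220:340:4],"V",V[r,220:340:4])
```

```text
col280 V [195 196  82 199 199 199 199 198  75  76  74  74  74  72  75 197 196 177
 197 197 196 121 122 121 190 197 197 197 196 197 197 197 197 197 197 197
 196 196 195 193]
col280 S [17 18 25 12 12 12 12 13 37 40 41 41 48 50 48 13 13 17 14 14 13 11 10 13
 15 14 14 14 13 14 14 14 13 13 14 13 13 18 18 18]
185 S [111 109 109 109 108 107  99  93 102  95  16  12  49  44  45  41  51  45
  50  20  14  68 111 113 112 113 114 115 113 114] V [166 182 195 184 193 181 118 110 123 118 173 193  73  75  74  74  75  74
  76 128 199 161 163 163 176 176 177 167 180 183]
250 S [112 122 110 107 111 109 114 112 113 108 107  95  13  13  13  15  15  13
  14 109 109 109 110 110 111 113 113 111 112 111] V [161 136 111 121 122 191 168 173 165 128 122 116 194 194 192 190 193 197
 198 169 168 168 181 169 167 171 183 195 171 188]
```

Run:
```python
from st import *
go(.434,.009,.006)
```

```text
t 17.4 p [ 0.4893 -0.0016  0.1217] heading -10.0 tilt 0.07 w 0.705 gf 0.0 j [ 0.2559  0.1418 -0.3697  1.9196  0.0583  1.0892 -1.883 ] tips 0.019
shift/0.4 in tool axes [-0.1412 -0.0021  0.289 ]
```

>>> {"method": "arm_command", "body": {"series": "0.3 -0.047 0 0 0;0.3 -0.047 0 0 0;0.3 -0.047 -0.002 0 0;0.3 0 0 0.06 0;0.3 0 0 0.06 0;0.3 0 0 0.06 0;0.3 0 0 0.05 0;0.3 0 0 0.03 0;0.3 0 0 0.02 0;0.3 0 0 0.009 0"}}

```text
clock: 18.65
position: [0.4341, 0.009, 0.005]
ee_rot: [0.996, -0.087, 0.0, 0.0]
ft_force: [1.2, 0.0, 0.1]
grip_width: 0.698
grasp_force: 0.0
```

>>> {"method": "arm_command", "body": {"series": "0.3 0 0 0 0;0.3 0 0 0.004 0;0.3 0 0 0.004 0;0.3 0 0 0 0;1 0 0 0 0;1 0 0 0 0;1 0 0 0 0;1 0 0 0 0;1 0 0 0 0;1 0 0 0 0", "newtons": 50}}

```text
clock: 19.9
position: [0.4341, 0.009, 0.0022]
ee_rot: [0.996, -0.087, 0.0, 0.0]
ft_force: [-0.3, -0.2, 5.6]
grip_width: 0.316
grasp_force: 50.0
```

>>> {"method": "arm_command", "body": {"series": "1 0 0 -0.03 0;1 0 0 -0.06 0;1 0 0 -0.06 0;1 0 0 -0.06 0;1 0 0 -0.0325 0;1 0.0356 0.0414 0 0;1 0.0356 0.0414 0 0;1 0.0356 0.0414 0 0;1 0.0356 0.0414 0 0;1 0.0356 0.0414 0 0"}}

```text
clock: 21.15
position: [0.4902, -0.0864, 0.0985]
ee_rot: [0.996, -0.088, -0.0, -0.0]
ft_force: [-0.2, 0.3, -1.9]
grip_width: 0.314
grasp_force: 49.4
```

Run:
```python
from st import *
go(.4897,-.0848,.0992); print(manip.get_obs()["ft_force"])
w=viewer.camera("wrist"); t=viewer.camera("top"); s=viewer.camera("scene")
cv2.imwrite("pics/w7.png",np.hstack([cv2.resize(w["pixels"],(400,300)),cv2.resize(t["pixels"][90:240,220:420],(400,300),interpolation=cv2.INTER_CUBIC)])[:,:,::-1])
cv2.imwrite("pics/s7.png",s["pixels"][:,:,::-1])
print("wrist px of patch",proj(w,[.6817,-.1187,.115]), "rim edge",proj(w,[.6817,-.1187,.18]))
```

```text
t 21.15 p [ 0.4902 -0.0864  0.0985] heading -10.1 tilt 0.03 w 0.314 gf 49.4 j [ 0.3565  0.1826 -0.2975  1.9243  0.0615  1.0439 -1.7136] tips 0.019
shift/0.4 in tool axes [-0.002  -0.0037 -0.0016]
[-0.1836  0.3328 -1.8928]
wrist px of patch [[ 274.9691 -269.8582]] rim edge [[  263.8101 -1028.6789]]
```

View pics/w7.png

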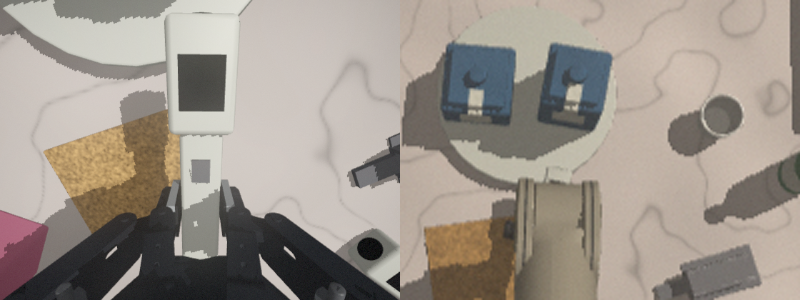

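The wrist half shows the stick held straight by the handle, head from (200,15) to (200,133). The top half shows its lens end at (560,168), pointing at the right jar's strip (573,97). Next I'll check pitch and lens position numerically.

Run:
```python
from st import *
w=viewer.camera("wrist"); t=viewer.camera("top"); s=viewer.camera("scene")
o,M=state(); u=M[:2,0]; n=M[:2,1]; B=o["position"][:2]+.030*u
P=lambda c,x,y,z: proj(c,[*(B+x*u+y*n),.1005+z])[0].round(1)
print("pred wrist front L/R",P(w,.085,-.02,.03),P(w,.085,.02,.03),"rear",P(w,.02,-.02,.03),P(w,.02,.02,.03))
print("meas front ~ (231-334, 18) rear ~ (236-328, 186)")
hsv=cv2.cvtColor(cv2.medianBlur(w["pixels"],3),cv2.COLOR_RGB2HSV)
for r in (40,100,170): print(r,"white cols",[i for i in range(215,350) if hsv[r,i,1]<22 and hsv[r,i,2]>150][::200] , np.flatnonzero((hsv[r,200:360,1]<22))[[0,-1]]+200)
print("pred halves", [ (P(w,x,-.02,.03)[0],P(w,x,.02,.03)) for x in(.077,.053,.026)])
print("pred top lens edge",P(t,.085,-.02,.03),P(t,.085,.02,.03),"cast meas",cast(t,[(300,173.5)],.131))
L=B+.165*u; print("spot",L)
```

```text
t 21.45 p [ 0.4895 -0.0844  0.0988] heading -10.0 tilt 0.03 w 0.318 gf 49.36 j [ 0.3549  0.1801 -0.2994  1.9268  0.0609  1.0438 -1.7158] tips 0.019
pred wrist front L/R [217.9   9. ] [331.4   8.5] rear [228.7 187.9] [323.4 187.6]
meas front ~ (231-334, 18) rear ~ (236-328, 186)
40 white cols [215] [200 359]
100 white cols [234] [200 359]
170 white cols [237] [236 359]
pred halves [(np.float64(219.5), array([330.3,  34.3])), (np.float64(223.7), array([327.1, 104.8])), (np.float64(227.9), array([324. , 173.6]))]
pred top lens edge [292.3 172.2] [305.  174.6] cast meas [[ 0.6023 -0.1085  0.131 ]]
spot [ 0.6815 -0.1182]
```

Run:
```python
from st import *
w=viewer.camera("wrist"); t=viewer.camera("top"); K=w["intrinsics"]
def quad(im,seed):
    g=cv2.cvtColor(im,cv2.COLOR_RGB2GRAY); 
    k=blob(cv2.erode((cv2.medianBlur(g,3)<105).astype(np.uint8),np.ones((3,3)))|0,seed); 
    e=.05*cv2.arcLength(k,True); q=cv2.approxPolyDP(k,e,True).reshape(-1,2).astype(np.float32)
    if len(q)!=4: q=cv2.boxPoints(cv2.minAreaRect(k)); print("box")
    q=cv2.cornerSubPix(g,q.reshape(-1,1,2),(5,5),(-1,-1),(3,50,.01)).reshape(-1,2)
    c=q.mean(0); return q[np.argsort(np.arctan2(*(q-c).T[::-1]))]
a=quad(cv2.imread("pics/w1.png")[:,:,::-1].copy(),(280.,203.)); b=quad(w["pixels"],(281.,115.))
print(a.round(1).tolist(),b.round(1).tolist())
# camera in tool frame: same for both (rigid); rebuild camera for w1 pose
o,M=state(); E=w["extrinsics"]
Rct=E[:3,:3]@M; tct=E[:3,:3]@o["position"]+E[:3,3]      # tool->cam
h=np.radians(107); M1=np.array([[np.cos(h),np.sin(h),0],[np.sin(h),-np.cos(h),0],[0,0,-1]]); p1=np.array([.4161,-.2907,.1238])
R1=Rct@M1.T; c1=dict(intrinsics=K,extrinsics=np.r_[np.c_[R1,tct-R1@p1],[[0,0,0,1]]])
X=cast(c1,a,.038); Xt=(X-p1)@M1; print("screen in tool axes, w1 (mm)",(Xt*1e3).round(1).tolist())
# object pts: relative to head grip; PnP in both
obj=Xt-Xt.mean(0); print("sides",[np.linalg.norm(obj[i]-obj[i-1]).round(4) for i in range(4)])
ok,r,tv=cv2.solvePnP(obj,b.astype(float),K,None,flags=cv2.SOLVEPNP_ITERATIVE)
F=np.diag([1,-1,-1.]); Rt=Rct.T@F@cv2.Rodrigues(r)[0]; pt=Rct.T@(F@tv.ravel()-tct)
print("rel rot (deg) x,y,z",Ro.from_matrix(Rt).as_euler("xyz",degrees=True).round(1),"screen centre in tool mm",(pt*1e3).round(1))
print("reproj",(cv2.projectPoints(obj,r,tv,K,None)[0].reshape(-1,2)-b).round(2).tolist())
```

```text
[[264.20001220703125, 186.10000610351562], [295.1000061035156, 186.10000610351562], [294.6000061035156, 219.3000030517578], [264.6000061035156, 219.3000030517578]] [[248.0, 75.30000305175781], [316.79998779296875, 76.0999984741211], [313.20001220703125, 155.8000030517578], [250.10000610351562, 155.39999389648438]]
t 21.55 p [ 0.4895 -0.0843  0.0989] heading -10.0 tilt 0.0 w 0.313 gf 49.36 j [ 0.3547  0.1796 -0.2994  1.9269  0.061   1.0437 -1.7157] tips 0.019
screen in tool axes, w1 (mm) [[20.1, -13.5, 85.8], [20.1, 12.3, 85.8], [-9.4, 12.3, 85.8], [-9.5, -13.7, 85.8]]
sides [np.float64(0.0296), np.float64(0.0259), np.float64(0.0295), np.float64(0.026)]
rel rot (deg) x,y,z [1.5 0.8 0.5] screen centre in tool mm [ 77.5   0.8 -32.3]
reproj [[-0.11, 0.27], [0.26, 0.2], [0.34, -0.4], [-0.5, -0.11]]
```

Pitch is under 1 degree, the head top is at z 0.131 as intended, and the spot is at (0.680,-0.118) against the patch at (0.682,-0.119). Holding for 2.5 s.

>>> {"method": "arm_command", "body": {"series": "1 0 0 0 0;1 0 0 0 0;1 0 0 0 0;1 0 0 0 0;1 0 0 0 0;1 0 0 0 0;1 0 0 0 0;1 0 0 0 0;1 0 0 0 0;1 0 0 0 0"}}

```text
clock: 22.8
position: [0.4896, -0.0849, 0.0989]
ee_rot: [0.996, -0.087, 0.0, 0.0]
ft_force: [-0.3, -0.4, -1.3]
grip_width: 0.313
grasp_force: 49.4
```

>>> {"method": "arm_command", "body": {"series": "1 0 0 0 0;1 0 0 0 0;1 0 0 0 0;1 0 0 0 0;1 0 0 0 0;1 0 0 0 0;1 0 0 0 0;1 0 0 0 0;1 0 0 0 0;1 0 0 0 0"}}

```text
clock: 24.05
position: [0.4896, -0.085, 0.0989]
ee_rot: [0.996, -0.087, 0.0, 0.0]
ft_force: [-0.1, 0.1, -1.5]
grip_width: 0.313
grasp_force: 49.4
```

Run:
```python
from st import *
u=np.array([np.cos(np.radians(-10)),np.sin(np.radians(-10))]); T=np.array([.4635,.0038])-.0285*u
go(*T,.0025)
# patch cross-check in top view: pale pixels on the -x face of the tall jar
t=viewer.camera("top"); hsv=cv2.cvtColor(t["pixels"],cv2.COLOR_RGB2HSV); print("pred patch px top/bottom",proj(t,[[.682,-.119,.14],[.682,-.119,.09]]))
print(hsv[140:158:2,295:314:2,2])
```

```text
t 24.05 p [ 0.4896 -0.085   0.0989] heading -10.0 tilt 0.01 w 0.313 gf 49.36 j [ 0.3551  0.18   -0.2987  1.9265  0.0611  1.0437 -1.7158] tips 0.019
shift/0.4 in tool axes [-0.1741 -0.2071  0.241 ]
pred patch px top/bottom [[303.644  147.3923]
 [302.6806 150.5546]]
[[ 80  78  79  75 133 141 163 177  99 105]
 [ 79  80  77  77 118 115 120 102  77  75]
 [ 69  67  68  76 151 129 198 115  93  95]
 [ 69  93  92  98 101  99 103  69  72  71]
 [ 69 102  99  98 103 100  99  96  99  72]
 [ 66  69  72  80  86  94  99  98  99  68]
 [ 97  88  70  67  66  70  68  73  71  71]
 [113 109 112 115 109 100  90  81  73  67]
 [113 113 117 111 114 113 112 116 114 110]]
```

The pale patch pixels centre at (304,148.5) in the top view, matching the predicted (303,149). The hold is done, so back to the mat.

>>> {"method": "arm_command", "body": {"series": "1 -0.0348 -0.0414 0 0;1 -0.0348 -0.0414 0 0;1 -0.0348 -0.0414 0 0;1 -0.0348 -0.0414 0 0;1 -0.0348 -0.0414 0 0;1 0 0 0.05 0;1 0 0 0.05 0;1 0 0 0.05 0;1 0 0 0.04 0;1 0 0 0.02 0"}}

```text
clock: 25.35
position: [0.435, 0.0091, 0.0142]
ee_rot: [0.996, -0.087, -0.0, 0.0]
ft_force: [0.9, -0.3, -1.7]
grip_width: 0.315
grasp_force: 49.4
```

>>> {"method": "arm_command", "body": {"series": "1 0 0 0.015 0;1 0 0 0.01 0;1 0 0 0.005 0;1 0 0 0 0;1 0 0 0 0;0.6 0 0 0 0;0.4 0 0 0 0;0.3 0 0 0 0;0.3 0 0 0 0;0.3 0 0 0 0"}}

```text
clock: 26.6
position: [0.4355, 0.0087, 0.0029]
ee_rot: [0.996, -0.087, 0.0, 0.0]
ft_force: [0.2, -0.5, 0.6]
grip_width: 0.699
grasp_force: 0.0
```

>>> {"method": "arm_command", "body": {"series": "0.3 0 0 -0.03 0;0.3 0 0 -0.05 0;0.3 0 0 -0.06 0;0.3 0 0 -0.06 0;0.3 0 0 -0.06 0;0.3 0 0 -0.06 0;0.3 0 0 -0.06 0;0.3 -0.05 0 0 0;0.3 0 0 0 0;0.3 0 0 0 0"}}

```text
clock: 27.85
position: [0.4162, 0.0121, 0.1552]
ee_rot: [0.996, -0.087, 0.0, 0.0]
ft_force: [-0.3, 0.3, 0.1]
grip_width: 0.702
grasp_force: 0.0
```

Run:
```python
from st import *
o,M=state(); print(o["ft_force"])
w=viewer.camera("wrist"); im=w["pixels"]; hsv=cv2.cvtColor(cv2.medianBlur(im,3),cv2.COLOR_RGB2HSV); H,S,V=[hsv[...,i].astype(int) for i in range(3)]
g=cv2.cvtColor(im,cv2.COLOR_RGB2GRAY); u=np.array([np.cos(np.radians(-10)),np.sin(np.radians(-10))]); C=np.array([.4635,.0038])
e=proj(w,[*(C+.049*u),.034])[0]; print("expected screen px",e)
k=blob(cv2.medianBlur(g,3)<95,tuple(map(float,e))); r=rect(w,k,.034); print("screen",r,"expected",(C+.049*u)*1e3, "thermo middle",r[:2]-49*u)
```

```text
t 27.85 p [0.4162 0.0121 0.1552] heading -10.0 tilt 0.04 w 0.702 gf 0.0 j [ 0.271  -0.0612 -0.3928  2.0442 -0.0253  1.1534 -1.8567] tips 0.019
[-0.3369  0.3176  0.0721]
expected screen px [280.3305  89.9706]
screen [511.7  -5.6  28.5  24.9 -10.9] expected [511.7556  -4.7088] thermo middle [463.4444   2.9088]
```

The screen measures 28.5 x 25 mm on the 34 mm plane, as it should when flat and screen up. The thermometer's middle is within 1 mm of the mat's middle, and it is released with the arm clear. Handing in.

```bash
python3 -c "
from workcell import manip
print(manip.hand_in())"
```

```text
the job is handed in; nothing more can be done
None
```

The job is handed in (no verdict came back): the thermometer was drawn from its sleeve, laid on the mat and released, re-gripped by the handle, held at the tall jar's patch for over 2 s with its spot about 2 mm off, and laid back flat, screen up, about 1 mm from the mat's middle; on the first grasp, set too high, the fingers pressed on the head with about 6 N before I lowered them.

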